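# Set the saw guide's length stop and butt the angle iron against it

### The job

Set up the saw guide for the next cut: push the sliding length stop along its rail until it clicks into the notch at the yellow flag, then push the piece of rusty angle iron back against the fence and along it until its end butts against the stop, flat to the fence all along and with the stop still seated in that notch. Only push with the fingers: do not grip the stop or lift the iron, and do not disturb the tape measure, the try square or the scriber.

Things in the scene. Friction and masses are not known exactly. Their poses are not given: they have to be found in the camera images.
- saw_guide: Saw guide screwed to the cabinet: plywood bed (x -75 to +68, y -263 to +227, top at z = 12 mm in its own frame) and an aluminium fence along y. Origin at table height under the fence's front face, the plane x = 0; the fence reaches back to x = 34, up to z = 42 mm. y points left along the fence. A 4 mm saw kerf crosses the fence at y = -70, with two steel cheeks behind it up to z = 70 mm.
- rail (a point): Middle notch of the steel index strip on the fence top, at the strip's top surface (48 mm above the table, 17 mm behind the fence face, guide y = 63). The strip is 14 mm wide and runs from guide y = -38 to +212; its three V notches lie at y = +103, +63 and +23 mm, one in line with each coloured flag. A dark end block at y = -44 reaches z = 55 mm. Axes as the guide's.
- stop (a joint): Sliding length stop, m: 0 at the rail's left end, grows to 0.164 as it slides right (guide's -y). Starts at 0 to 0.035; seats at 0.060, 0.100, 0.140. A spring ball rides on the strip: about 2 to 4 N moves it, it jumps 3 to 4 mm forward as the ball falls into a notch, needs about 8 to 11 N to go on to the right, 15 to 22 N back to the left; let go within 3 mm of a seat, it centres itself.
- stop_index (a point): On top of the grey stop block, on its red index line, at the brass plunger over the ball: 66 mm above the table, 17 mm behind the fence face. The block reaches 23 mm to each side along the rail, from 27 mm in front of to 25 mm behind this point, z = 48.5 to 66.5 mm; the plunger stands 9 mm higher. Seated, this point has the flag's y. Axes as the guide's.
- stop_push (a point): Middle of where the stop block is pushed to the right: on its left (+y) end face, 23 mm left of the index line, 57.5 mm above the table, 10 mm behind the fence face (face 52 mm wide, 18 mm high). Axes as the guide's.
- stop_face (a point): Middle of the steel face that the iron butts against: right (-y) face of the stop plate, 36 mm wide, 46 mm high, 10 mm thick, standing before the fence (guide x = -38 to -2, z = 16 to 62 mm) at the stop's right end, 33 mm right of the index line. Axes as the guide's.
- flag_yellow: Yellow metal flag, 18 mm wide, 66 mm tall, standing behind the rail in line with one of the three notches; a red and a green one stand at the others, in any order. Origin at its foot on the bed, 47.5 mm behind the fence face; its y along the rail is that of the notch's seat. Axes as the guide's.
- angle_bar: Loose rusty steel angle, 190 mm long (y), 26 wide (x), 26 high (z), 4 mm thick, about 0.36 kg. Origin under its centre. It lies on its flat foot, the foot's bare edge toward the fence; the upright leg (its own x = +9 to +13 mm) stands along the side away from the fence. Its x points away from the fence and its y to the right. It starts on the bed right of the stop, roughly parallel to the fence, 8 to 33 mm off it.
- bar_end (a point): The corner of the angle that ends up in the corner of fence and stop: on the foot's edge that faces the fence, at the iron's left end, 2 mm above its underside (13 mm fenceward and 95 mm left of the iron's centre). Axes as the iron's.
- tape_measure: Yellow tape measure, 40 x 78 x 62 mm, behind the guide. Origin under its centre. Leave alone.
- try_square: Steel try square lying flat, 105 x 155 x 14 mm, behind the guide. Origin under its centre. Leave alone.
- scriber: Thin scriber with a red handle, 8 x 64 x 8 mm, in front of the guide. Origin under its centre. Leave alone.
Not all that is in view belongs to the job. There is more than one size of the angle_bar; the one meant has the size given above.

How it is judged:
By the outcome, as a careful person would: the job done as asked, in the order asked, and still so for the second after the job is handed in, with the robot touching nothing.
It also fails if it takes over 58 s, if anything falls off the work surface, if the arm or the gripper's body presses on something with over 40 N, if the wrist force passes 120 N, or if a joint passes its speed limit or range.

### The arm

A 7-joint arm with a two-finger parallel gripper is mounted at the origin on a cart in front of the work surface, level with it; the furniture and walls round the work are solid. World frame = base frame: x ahead of the robot, y to its left, z up, the work surface at z = 0. Lengths are in m, angles in rad, forces in N, time in s.
With the tool pointing down it reaches from about 0.425 to 0.825 m from the base axis. Payload 3.6 kg.
Tool frame: the origin (TCP) lies between the finger pads; the fingertips stand 17 mm ahead of it and the grasp point (between the pads) lies 2 mm behind it; x points along the fingers, y is the direction in which the jaws open and shut, and the axes are right-handed (so a half turn about x gives the same grasp; the last joint's range is limited). The gripper opens to 93 mm and grips with 3 to 60 N. Pads are 15 mm wide; open, the fingers measure 128 mm over their backs; the gripper's body (75 mm by 188 mm) begins 65 mm behind the grasp point.
Start: joints at [1.151, 0.615, -0.013, 1.423, 0.008, 1.103, -0.04], TCP at [0.249, -0.6, 0.236] pointing down, gripper open.
Joint ranges: [-3.12, 3.12], [-0.3, 2.06], [-1.34, 1.32], [0.26, 2.42], [-1.36, 4.5], [0.01, 1.98], [-2.84, 2.84]. Speed limits (rad/s): [2.79, 2.79, 3.14, 3.14, 3.14, 3.14, 3.14].

### API

Orientations are given as a unit quaternion [x, y, z, w].
In Python, from rig import ctrl gives the robot as it stands.
- The arm moves only by the tool play_rows, never from a script. Its argument "motion" is one flat list of numbers, 7 for each row, row after row: the shift along the tool's x, y, z in m, then the turn, a rotation vector about the tool's x, y, z in rad, then the closure, from 0 (fully open) to 1 (shut). In form: [dx, dy, dz, ax, ay, az, fingers, dx, dy, dz, ax, ay, az, fingers, ...]. A call has 1 to 20 rows; each row shifts and turns the pose as measured when the row begins, along the tool's axes as they then stand; what a row does not reach is not made up. A row lasts 1/12 s, in which the tool goes at most 41.7 mm and 7.16 degrees, less where a joint would pass 70% of its speed; a pose out of reach is approached as far as the arm can. A call with a gripper value outside its range is refused whole. The fingers move at their own pace and stop on an object; "newtons" is the grip in N (left out, the last holds). Time passes only in rows, so rows that do not move let the fingers close. It gives the time, the measured TCP pose, the force and the opening at its end, in the units of the state.
- ctrl.get_obs(): the state, without advancing time (a new reading comes with each control period).
- ctrl.read_camera(name): name is "scene" or "top"; returns the picture (400x640x3 uint8, blue, green, red); there is no depth.
- ctrl.calibration(name): a dict with "fx", "fy", "cx", "cy" (pixels), "k1" (the pictures are not rectified: a ray, as slopes to the right and down, at radius r is drawn at 1 + k1 r^2 times it, then the intrinsics apply), "eye" and "rotation" of the camera in the world. Camera axes: x right, y down, z forward; pixel columns grow to the right and rows downward; lengths in m; the calibration is good to about 2 mm. A picture is of the moment at which its call begins. calibration takes no time and is no camera call.
- ctrl.hand_in(): hands the job in, once; it reports no verdict.
The state is a dict: "t": time; "joint_pos": joint angles; "qd": joint speeds; "tau": joint torques, N m; "tool_pos": TCP position; "tcp_rot": TCP orientation; "wrist_force": force on the tool from outside, world axes, zero at the start; "moment": the same for the moment, N m; "grip_width": finger opening in m.
Only numpy, scipy, OpenCV 4.12 (cv2) and the standard library are available. Lean on these libraries where they do the work, as an engineer would, in place of code of your own. Each camera call takes 0.05 s, during which the arm holds its last target. There are 200 camera calls.

## Working session

There is one attempt and no reset: what is moved stays moved. The work goes in short steps, Python scripts to look and compute and a tool call to move; the robot and the scene stay as the last step left them, time stands still between calls to the robot, and variables do not carry over. Pictures are saved under pics/ and viewed, about 8 in all and at most 12, crops included, and the job is handed in when it is done.

Besides the shell and the picture viewer there is one more tool, called by a JSON object that holds its "name" and its "arguments", one argument or row to a line. play_rows: Moves the arm, as the interface text tells. Its arguments: {"type":"object","properties":{"motion":{"type":"array"},"newtons":{"type":"number"}},"required":["motion"]}

```bash
ls; mkdir -p pics
python3 - <<'E'
from rig import ctrl
import cv2
for n in("scene","top"):
    cv2.imwrite(f"pics/{n}0.png",ctrl.read_camera(n)); print(n,ctrl.calibration(n))
print(ctrl.get_obs())
E
```

```text
pics
scene {'fx': 510.3596152293242, 'fy': 510.3596152293242, 'cx': 326.2059962465843, 'cy': 204.68716380794402, 'k1': -0.1205450253863309, 'eye': array([-0.24382432,  0.50169813,  0.88083835]), 'rotation': array([-0.46258645,  0.78069975, -0.3668684 ,  0.20476631])}
top {'fx': 361.1977876283711, 'fy': 361.1977876283711, 'cx': 318.58459449898027, 'cy': 199.79882016857928, 'k1': -0.035738551757935395, 'eye': array([0.46654915, 0.02977719, 1.05335004]), 'rotation': array([ 0.7133664 , -0.69955795,  0.03145507, -0.02715944])}
{'t': 0.1, 'joint_pos': array([ 1.15051846,  0.61582436, -0.01261494,  1.42471402,  0.00808493,
        1.10338957, -0.04039968]), 'qd': array([-0.00018143, -0.00172267,  0.00130099, -0.00521735,  0.00070333,
        0.00109188, -0.00062962]), 'tau': array([ 1.49127700e-03, -4.60040367e+01,  2.10146341e-01, -1.66243887e+01,
       -6.11972040e-02,  1.68897165e-02,  1.03866835e-04]), 'tool_pos': array([ 0.24915256, -0.5996363 ,  0.23460392]), 'tcp_rot': array([-0.69327767, -0.13913502,  0.6936043 , -0.13755219]), 'wrist_force': array([ 0.09862856, -0.24270516,  0.82420531]), 'moment': array([-0.01878739,  0.03725054, -0.04740477]), 'grip_width': 0.09261458707297224}
```

View pics/scene0.png

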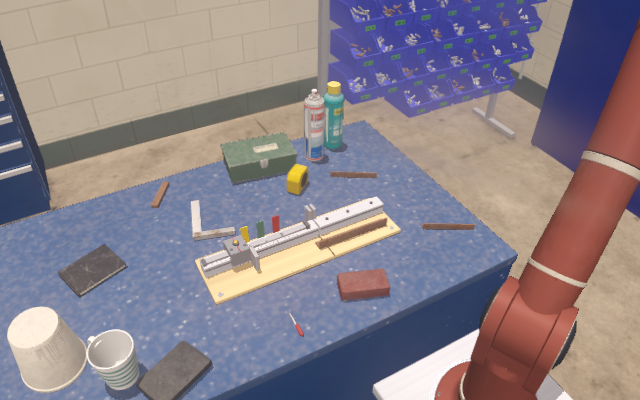

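View pics/top0.png

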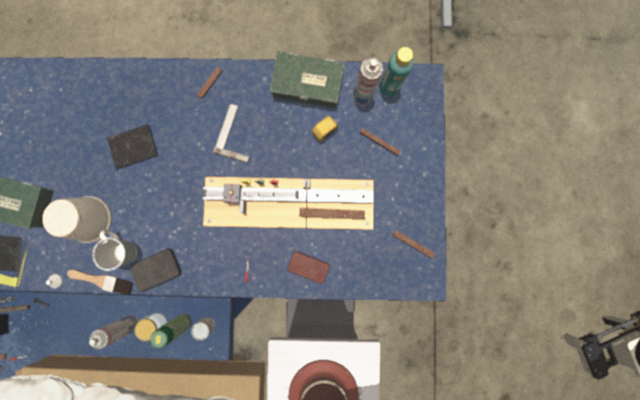

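The scene view shows flags at yellow (245,233), green (261,230) and red (276,224), with the stop at about (237,252). Candidates for the angle are the bar on the bed at scene (352,234)/top (332,214), and loose bars at scene (353,175), (447,227) and (160,194). By the description (on the bed, about 190 mm long) it is the first. I'll check that with a close crop and measure.

```bash
cat > h.py <<'E'
import numpy as np,cv2
from scipy.spatial.transform import Rotation as R
from rig import ctrl
def cam(n):
    c=ctrl.calibration(n);K=np.array([[c['fx'],0,c['cx']],[0,c['fy'],c['cy']],[0,0,1]]);return c,K,np.array([c['k1'],0,0,0,0.]),R.from_quat(c['rotation'])
def ray(n,uv,z):
    c,K,D,r=cam(n);u=cv2.undistortPoints(np.array(uv,float).reshape(-1,1,2),K,D)[:,0]
    d=r.apply(np.c_[u,np.ones(len(u))]);return c['eye']+d*((z-c['eye'][2])/d[:,2])[:,None]
def proj(n,P):
    c,K,D,r=cam(n);return cv2.projectPoints(r.inv().apply(np.atleast_2d(P)-c['eye']),np.zeros(3),np.zeros(3),K,D)[0][:,0]
E
python3 - <<'E'
from h import *
print(ray("top",[(320,200)],0),ray("scene",[(320,200)],0))
t=cv2.imread("pics/top0.png");s=cv2.imread("pics/scene0.png")
a=cv2.resize(t[170:235,195:385],None,fx=4.2,fy=4.2,interpolation=cv2.INTER_CUBIC)
b=cv2.resize(s[190:302,190:408],None,fx=3.65,fy=2.9,interpolation=cv2.INTER_CUBIC)[:,:a.shape[1]]
w=min(a.shape[1],b.shape[1])
cv2.imwrite("pics/c1.png",np.vstack([a[:,:w],b[:,:w]]))
for n,im in(("top",t),("scene",s)):
    h=cv2.cvtColor(im,cv2.COLOR_BGR2HSV);m=cv2.inRange(h,(14,60,120),(32,255,255))
    k,l,st,ce=cv2.connectedComponentsWithStats(m)
    for i in range(1,k):
        if st[i,4]>15: print(n,st[i],ce[i].round(1))
    i=1+st[1:,4].argmax()
    pts=cv2.findNonZero((l==i).astype(np.uint8)); print(cv2.approxPolyDP(cv2.convexHull(pts),6,True)[:,0].tolist())
E
```

```text
[[0.55364191 0.02006475 0.        ]] [[ 0.67847455 -0.01502437  0.        ]]
top [   0    0  300   57 6610] [125.8  24. ]
top [143   0  23   7  61] [153.9   2.3]
top [295   0  19  29 119] [304.8  14.8]
top [ 312    0  118   63 3100] [371.7  27.9]
top [263   3   6   9  21] [265.2   7.9]
top [314   3  11   7  25] [318.5   6.2]
top [243  22  13   7  27] [247.3  24.2]
top [250  25   8   8  17] [253.9  28.4]
top [247  27  11  14  36] [251.4  34.7]
top [203  28   8   6  19] [206.6  29.9]
top [293  28  14  13  46] [298.8  34.9]
top [218  30  10  10  26] [223.   34.1]
top [432  32  15  16  64] [438.3  41.2]
top [26 34  8  7 17] [29.8 36.9]
top [210  34  11  14  30] [214.5  39.2]
top [195  37   8   8  17] [198.1  40.9]
top [284  37  11  15  44] [288.5  43.7]
top [218  38   5  11  21] [220.  43.]
top [186  40  10  12  26] [190.5  45.6]
top [422  41   6   9  18] [424.6  44.3]
top [150  42  14  15  62] [156.7  49.7]
top [222  42   7  10  21] [225.1  46.1]
top [292  42  14  12  41] [298.6  47.8]
top [309  42   7   7  17] [312.8  45. ]
top [195  45  12  12  42] [200.4  49.7]
top [262  44   6  14  
[... 2803 characters left out ...]
 7   9  16] [303.7 393.8]
[[629, 314], [613, 399], [436, 399], [437, 302], [461, 291], [533, 279], [592, 286]]
scene [327  81  14  14 155] [333.3  87.3]
scene [  46  102  258  108 8968] [164.5 155.4]
scene [334 109   7   6  28] [337.  111.6]
scene [469 143  15  10  41] [475.1 146.8]
scene [481 145  10  10  40] [485.7 149.7]
scene [452 146  12   6  25] [457.4 148.1]
scene [494 147   9   5  20] [498.4 149.4]
scene [ 437  147  137  132 5989] [519.6 201.1]
scene [287 164  21  31 445] [295.6 178.2]
scene [  549   209    91   191 10591] [607.5 324.2]
scene [ 195  212  205   92 4700] [291.4 260.3]
scene [240 226  12  17 111] [244.8 233.4]
[[574, 399], [549, 371], [625, 209], [639, 220], [639, 399]]
```

View pics/c1.png

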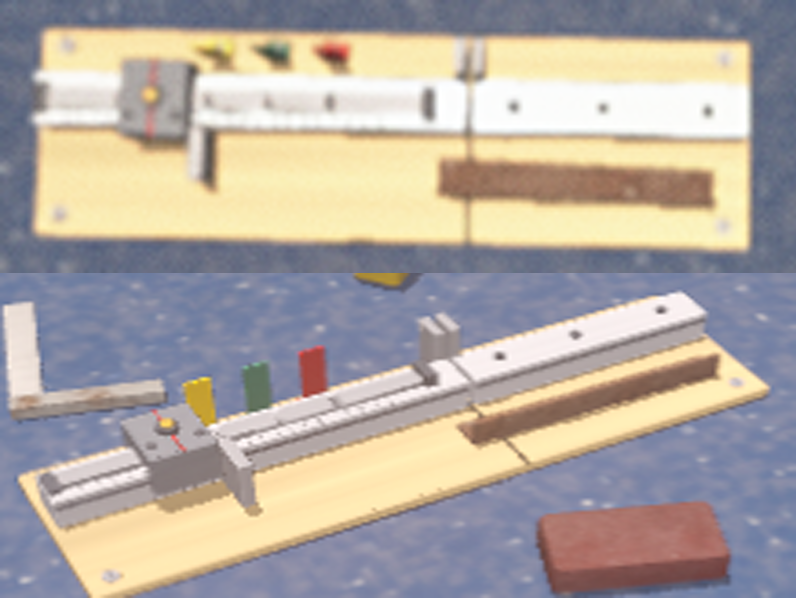

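The crop confirms it: the yellow flag stands at the leftmost notch (guide y=+103), with the stop left of it and the angle on the bed right of the stop, its upright leg away from the fence. Next I'll measure the guide pose, stop and bar.

```bash
cat >> h.py <<'E'
def hull(n,im,lo,hi,roi,amin=200):
    m=np.zeros(im.shape[:2],np.uint8);x0,y0,x1,y1=roi
    m[y0:y1,x0:x1]=cv2.inRange(cv2.cvtColor(im,cv2.COLOR_BGR2HSV),lo,hi)[y0:y1,x0:x1]
    k,l,st,_=cv2.connectedComponentsWithStats(m)
    m=np.isin(l,[i for i in range(1,k) if st[i,4]>amin]).astype(np.uint8)
    return m
def rect(n,m,z):
    p=cv2.convexHull(cv2.findNonZero(m))[:,0]
    (cx,cy),(w,h),a=cv2.minAreaRect((ray(n,p,z)[:,:2]*1000).astype(np.float32))
    if w>h: w,h,a=h,w,a-90   # h along ~y
    return np.round([cx,cy,w,h,a],1)
E
python3 - <<'E'
from h import *
t=cv2.imread("pics/top0.png");s=cv2.imread("pics/scene0.png")
Y=((14,60,120),(32,255,255))
mt=hull("top",t,*Y,(195,165,385,240));ms=hull("scene",s,*Y,(190,208,408,305))
print("bed",rect("top",mt,.012),rect("scene",ms,.012))
B=((0,60,30),(14,255,150))
bt=hull("top",t,*B,(290,200,372,224),50);bs=hull("scene",s,*B,(300,205,400,255),50)
print("bar top z38/z16",rect("top",bt,.038),rect("top",bt,.014), "top bbox",cv2.boundingRect(bt),"scene",rect("scene",bs,.038),cv2.boundingRect(bs))
for n,im,roi in(("top",t,(215,175,250,215)),("scene",s,(215,230,262,265))):
    h=cv2.cvtColor(im,cv2.COLOR_BGR2HSV)
    for nm,lo,hi in(("red",(0,90,90),(9,255,255)),("red2",(170,90,90),(180,255,255)),("brass",(14,110,110),(30,255,255))):
        m=hull(n,im,lo,hi,roi,2);p=cv2.findNonZero(m)
        if p is not None: p=p[:,0];print(n,nm,len(p),p.mean(0),ray(n,[p.mean(0)],.066 if 'r' ==nm[0] else .075))
E
```

```text
bed [543.5 111.4 144.4 490.7   0. ] [5.387e+02 1.139e+02 1.491e+02 4.888e+02 2.000e-01]Traceback (most recent call last):
  File "<stdin>", line 8, in <module>
  File "h.py", line 18, in rect
    p=cv2.convexHull(cv2.findNonZero(m))[:,0]
      ~~~~~~~~~~~~~~^^^^^^^^^^^^^^^^^^^^
cv2.error: OpenCV(4.12.0) /io/opencv/modules/imgproc/src/convhull.cpp:143: error: (-215:Assertion failed) total >= 0 && (depth == CV_32F || depth == CV_32S) in function 'convexHull'
```

Run:
```python
from h import *
t=cv2.imread("pics/top0.png");s=cv2.imread("pics/scene0.png")
ht=cv2.cvtColor(t,cv2.COLOR_BGR2HSV);hs=cv2.cvtColor(s,cv2.COLOR_BGR2HSV)
print(ht[208:222:1,330].tolist(),hs[226:250:2,350].tolist())
B=((0,40,20),(179,200,140))
bt=hull("top",t,*B,(295,206,370,224),50);bs=hull("scene",s,*B,(316,214,392,252),50)
for n,b in(("top",bt),("scene",bs)): print(n,cv2.boundingRect(b),b.sum(),"z38",rect(n,b,.038),"z14",rect(n,b,.014),cv2.approxPolyDP(cv2.convexHull(cv2.findNonZero(b)),2,True)[:,0].tolist())
for n,im,roi in(("top",t,(215,175,250,215)),("scene",s,(215,230,262,265))):
    for nm,lo,hi in(("red",(0,80,90),(9,255,255)),("red2",(165,80,90),(180,255,255)),("brass",(14,110,110),(30,255,255))):
        m=hull(n,im,lo,hi,roi,2)
        if m.any(): p=cv2.findNonZero(m)[:,0];print(n,nm,len(p),p.mean(0),ray(n,[p.mean(0)],.066 if 'r' ==nm[0] else .075)*1000)
```

```text
[[19, 90, 237], [15, 98, 196], [12, 100, 161], [11, 98, 159], [11, 100, 161], [11, 95, 163], [11, 98, 156], [11, 90, 156], [12, 93, 159], [16, 94, 173], [17, 93, 209], [22, 88, 243], [23, 73, 251], [26, 68, 251]] [[21, 77, 255], [21, 76, 255], [13, 99, 191], [10, 96, 135], [10, 95, 126], [10, 90, 131], [17, 92, 194], [19, 84, 255], [22, 74, 255], [23, 71, 255], [23, 71, 255], [21, 79, 255]]Traceback (most recent call last):
  File "<stdin>", line 7, in <module>
  File "h.py", line 18, in rect
    p=cv2.convexHull(cv2.findNonZero(m))[:,0]
      ~~~~~~~~~~~~~~^^^^^^^^^^^^^^^^^^^^
cv2.error: OpenCV(4.12.0) /io/opencv/modules/imgproc/src/convhull.cpp:143: error: (-215:Assertion failed) total >= 0 && (depth == CV_32F || depth == CV_32S) in function 'convexHull'
```

```bash
cat > m.py <<'E'
from h import *
def meas(t,s,rt=(215,201,372,226),rs=(250,212,395,262)):
    B=((0,50,40),(18,200,205))
    for n,im,r in(("top",t,rt),("scene",s,rs)):
        b=hull(n,im,*B,r,60)
        if b.any(): print("bar",n,cv2.boundingRect(b),"z38",rect(n,b,.038),"z14",rect(n,b,.014),cv2.approxPolyDP(cv2.convexHull(cv2.findNonZero(b)),2,True)[:,0].tolist())
    for n,im,roi in(("top",t,(215,185,275,215)),("scene",s,(215,236,290,265))):
        for nm,lo,hi in(("red",(0,80,90),(9,255,255)),("red2",(165,80,90),(180,255,255)),("brass",(14,110,110),(30,255,255))):
            m=hull(n,im,lo,hi,roi,2)
            if m.any(): p=cv2.findNonZero(m)[:,0];print(n,nm,len(p),p.mean(0),ray(n,[p.mean(0)],.066 if 'r' ==nm[0] else .075)*1000)
E
python3 - <<'E'
from m import *
meas(cv2.imread("pics/top0.png"),cv2.imread("pics/scene0.png"))
# notch/stops profile along fence strip in top view, fence-edge rows
t=cv2.imread("pics/top0.png");g=cv2.cvtColor(t,cv2.COLOR_BGR2GRAY)
print("row194 x240-310",g[194,240:312].tolist())
print("col 350 rows",g[175:235,350].tolist()); print("col 285",g[175:235,285].tolist())
O=np.array([.547,.1294,0])
for n in("top","scene"): print(n,proj(n,O+np.array([[.017,.103,.048],[.017,.063,.048],[.017,.023,.048],[-.075,.227,.012],[-.075,-.263,.012],[.068,-.263,.012],[.068,.227,.012],[0,-.263,.042],[0,.1,.042]])).round(1).tolist())
E
```

```text
bar top (243, 201, 122, 19) z38 [ 5.223e+02  6.590e+01  4.650e+01  3.407e+02 -3.000e-01] z14 [ 5.236e+02  6.670e+01  4.760e+01  3.487e+02 -3.000e-01] [[364, 219], [243, 213], [245, 201], [326, 202], [364, 211]]
bar scene (259, 212, 136, 50) z38 [511.9  56.4 159.9 322.2 -24.7] z14 [533.4  43.7 164.5 331.4 -24.7] [[394, 233], [326, 261], [259, 259], [272, 218], [276, 216], [383, 212]]
top red 3 [230. 201.] [[540.53581138 267.49546609  66.        ]]
top brass 6 [230.5 192. ] [[564.4691083  264.94015109  75.        ]]
scene red 11 [236.90909091 245.90909091] [[555.29601658 266.65655388  66.        ]]
scene brass 41 [243.51219512 238.90243902] [[560.38759926 247.69762435  75.        ]]
row194 x240-310 [138, 204, 224, 202, 170, 189, 212, 220, 220, 220, 223, 223, 224, 225, 227, 229, 230, 211, 175, 186, 211, 222, 220, 220, 223, 225, 223, 223, 226, 229, 231, 225, 182, 150, 176, 214, 226, 226, 224, 225, 225, 228, 229, 228, 228, 228, 229, 229, 228, 232, 232, 229, 232, 233, 225, 177, 131, 125, 188, 249, 255, 252, 252, 252, 253, 247, 207, 216, 249, 253, 252, 252]
col 350 rows [113, 111, 111, 117,
[... 189 characters left out ...]
, 128, 156, 215, 234, 238, 237, 238, 239, 241, 239, 236, 200, 138, 104, 109, 110, 111, 116]
col 285 [107, 110, 145, 194, 226, 231, 233, 234, 233, 233, 234, 236, 236, 239, 248, 251, 250, 239, 231, 228, 231, 237, 244, 246, 242, 198, 145, 166, 213, 231, 230, 229, 230, 233, 233, 234, 236, 237, 237, 237, 235, 236, 233, 232, 233, 235, 234, 237, 234, 236, 237, 229, 179, 122, 111, 111, 114, 115, 116, 114]
top [[244.4, 193.4], [258.6, 193.7], [272.9, 194.0], [202.8, 225.6], [372.9, 229.0], [373.2, 179.7], [205.0, 176.4], [374.7, 202.2], [245.6, 199.7]]
scene [[250.1, 244.2], [265.9, 238.5], [281.4, 233.0], [215.1, 301.5], [401.0, 228.8], [370.0, 196.7], [194.0, 258.9], [385.3, 202.6], [254.4, 250.2]]
```

Run:
```python
from h import *
t=cv2.imread("pics/top0.png");g=cv2.cvtColor(t,cv2.COLOR_BGR2GRAY).astype(float)
def edge(v,o,th=190):
    i=np.where(v<th)[0];a,b=i[0],i[-1]
    return o+a-1+(v[a-1]-th)/(v[a-1]-v[a]), o+b+(th-v[b])/(v[b+1]-v[b])
for c in(308,320,335,350,360):
    a,b=edge(g[205:226,c],205); pa,pb=ray("top",[(c,a),(c,b)],.014)*1000; print(c,round(a,1),round(b,1),pa[:2].round(1),pb[:2].round(1))
for r in(211,213,215):
    a,b=edge(g[r,285:369],285); print(r,a,b,(ray("top",[(a,r),(b,r)],.038)*1000)[:,:2].round(1).tolist(),(ray("top",[(a,r),(b,r)],.016)*1000)[:,:2].round(1).tolist())
O=np.array([.547,.1296,0])
# stop projections check for index y=0.266
P=[[.564,.266,.066],[.564-.027,.289,.066],[.564-.027,.243,.066],[.589,.289,.066],[.589,.243,.066],[.509,.233,.062]]
for n in("top","scene"): print(n,proj(n,P).round(1).tolist())
print(g[188,215:250],g[203,215:250])
```

```text
308 207.2 217.5 [531.1  54.4] [501.4  53.7]
320 208.0 217.6 [529.2  19.8] [501.8  19.2]
335 208.6 218.3 [528.3 -23.5] [500.4 -24. ]
350 209.3 218.6 [527.2 -66.8] [500.6 -67.1]
360 209.7 219.4 [526.7 -95.7] [498.9 -96. ]
211 298.875 364.37254901960785 [[518.3, 79.2], [521.9, -105.2]] [[519.4, 80.3], [523.1, -108.1]]
213 298.8076923076923 364.5357142857143 [[512.6, 79.3], [516.3, -105.7]] [[513.6, 80.4], [517.3, -108.6]]
215 298.4909090909091 364.3220338983051 [[507.0, 80.1], [510.6, -105.1]] [[507.9, 81.1], [511.6, -108.1]]
top [[230.9, 192.5], [222.1, 202.1], [238.9, 202.5], [222.9, 183.3], [239.6, 183.6], [242.4, 212.8]]
scene [[235.8, 243.4], [230.6, 254.4], [249.8, 247.5], [222.3, 239.9], [241.0, 233.4], [259.0, 255.2]]
[251. 250. 250. 248. 248. 248. 249. 246. 228. 188. 173. 167. 171. 169.
 168. 160. 157. 157. 167. 170. 173. 171. 175. 162. 126. 108. 155. 224.
 243. 247. 248. 247. 248. 249. 248.] [225. 222. 224. 225. 225. 224. 225. 225. 216. 204. 191. 176. 151. 126.
 112. 105. 117. 115. 117. 111. 113. 110. 110. 109. 142. 202. 228. 217.
 157.  91.  91. 147. 210. 230. 230.]
```

```bash
cat > p.py <<'E'
# world delta -> tool delta for target, with yaw so that tool y is along +-world y
import sys
from h import *
o=ctrl.get_obs();r=R.from_quat(o['tcp_rot']);M=r.as_matrix()
print("t",round(o['t'],2),"p",o['tool_pos'].round(4),"F",o['wrist_force'].round(2),"g",round(o['grip_width'],4));print(M.round(3))
if len(sys.argv)>1:
    T=np.array(list(map(float,sys.argv[1:4])));
    s=np.sign(M[1,1]);W=np.c_[[0,0,-1],[0,s,0],np.cross([0,0,-1],[0,s,0])]
    print("tool d",(M.T@(T-o['tool_pos'])).round(4),"rotvec",(r.inv()*R.from_matrix(W)).as_rotvec().round(4))
E
python3 p.py 0.557 0.32 0.2
```

```text
t 0.1 p [ 0.2492 -0.5996  0.2346] F [ 0.1  -0.24  0.82] g 0.0926
[[-0.001  0.384 -0.923]
 [ 0.002 -0.923 -0.384]
 [-1.    -0.002  0.   ]]
tool d [ 0.0363 -0.731  -0.6372] rotvec [0.3938 0.0005 0.0023]
```

{"name": "play_rows", "arguments": {
  "motion": [0,0,-0.04,0.0985,0,0,1,0,0,-0.04,0.0985,0,0,1,0,0,-0.04,0.0985,0,0,1,0,0,-0.04,0.0985,0,0,1,0,-0.04,-0.006,0,0,0,1,0,-0.04,-0.006,0,0,0,1,0,-0.04,-0.006,0,0,0,1,0,-0.04,-0.006,0,0,0,1,0,-0.04,-0.006,0,0,0,1,0,-0.04,-0.006,0,0,0,1,0,-0.04,-0.006,0,0,0,1,0,-0.04,-0.006,0,0,0,1,0,-0.04,-0.006,0,0,0,1,0,-0.04,-0.006,0,0,0,1,0,-0.04,-0.006,0,0,0,1,0,-0.04,-0.006,0,0,0,1,0,-0.04,-0.006,0,0,0,1,0,-0.04,-0.006,0,0,0,1,0,-0.04,-0.006,0,0,0,1],
  "newtons": 20
}}

```text
t: 1.68
tool_pos: [0.5115, 0.0421, 0.2178]
tcp_rot: [-0.697, 0.013, 0.717, 0.019]
wrist_force: [0.1, -0.3, -0.0]
grip_width: 0.0001
```

```bash
python3 p.py 0.557 0.33 0.12
```

```text
t 1.68 p [0.5115 0.0421 0.2178] F [ 0.06 -0.3  -0.04] g 0.0001
[[-0.027 -0.045 -0.999]
 [ 0.009 -0.999  0.045]
 [-1.    -0.008  0.027]]
tool d [ 0.0992 -0.2889 -0.0352] rotvec [-0.0448  0.0273  0.0086]
```

{"name": "play_rows", "arguments": {
  "motion": [0,-0.036,-0.005,-0.0448,0.0273,0.0086,1,0,-0.036,-0.006,0,0,0,1,0,-0.036,-0.006,0,0,0,1,0,-0.036,-0.006,0,0,0,1,0,-0.036,-0.006,0,0,0,1,0,-0.036,-0.006,0,0,0,1,0,-0.036,0,0,0,0,1,0,-0.036,0,0,0,0,1,0,0,0,0,0,0,1]
}}

```text
t: 2.43
tool_pos: [0.5417, 0.3561, 0.2135]
tcp_rot: [-0.705, -0.007, 0.709, -0.004]
wrist_force: [-0.5, 2.0, -0.8]
grip_width: 0.0005
```

```bash
python3 p.py 0.557 0.33 0.075
```

```text
t 2.43 p [0.5417 0.3561 0.2135] F [-0.48  1.95 -0.84] g 0.0005
[[-0.007  0.017 -1.   ]
 [ 0.004 -1.    -0.017]
 [-1.    -0.005  0.007]]
tool d [ 0.1382  0.027  -0.0158] rotvec [0.0166 0.0066 0.0046]
```

{"name": "play_rows", "arguments": {
  "motion": [0.03,0.005,-0.004,0.0166,0.0066,0.0046,1,0.035,0.005,-0.004,0,0,0,1,0.035,0.005,-0.004,0,0,0,1,0.025,0.002,-0.002,0,0,0,1,0.01,0,0,0,0,0,1,0,0,0,0,0,0,1,0,0,0,0,0,0,1]
}}

```text
t: 3.02
tool_pos: [0.5537, 0.3461, 0.0724]
tcp_rot: [-0.707, -0.005, 0.707, -0.003]
wrist_force: [0.2, -0.4, 0.4]
grip_width: 0.0006
```

```bash
python3 p.py 0.557 0.315 0.0745
python3 - <<'E'
from m import *
s=ctrl.read_camera("scene");t=ctrl.read_camera("top")
a=cv2.resize(t[165:235,195:325],None,fx=5,fy=5,interpolation=cv2.INTER_CUBIC)
b=cv2.resize(s[150:300,180:370],None,fx=3.42,fy=1.6,interpolation=cv2.INTER_CUBIC)[:,:650]
b=cv2.resize(s[170:290,180:380],(650,390),interpolation=cv2.INTER_CUBIC)
cv2.imwrite("pics/c2.png",np.vstack([a,b])[:600])
E
```

```text
t 3.02 p [0.5537 0.3461 0.0724] F [ 0.23 -0.42  0.44] g 0.0006
[[-0.001  0.011 -1.   ]
 [ 0.004 -1.    -0.011]
 [-1.    -0.004  0.001]]
tool d [-0.0023  0.0312 -0.003 ] rotvec [0.0108 0.0006 0.0036]
```

View pics/c2.png

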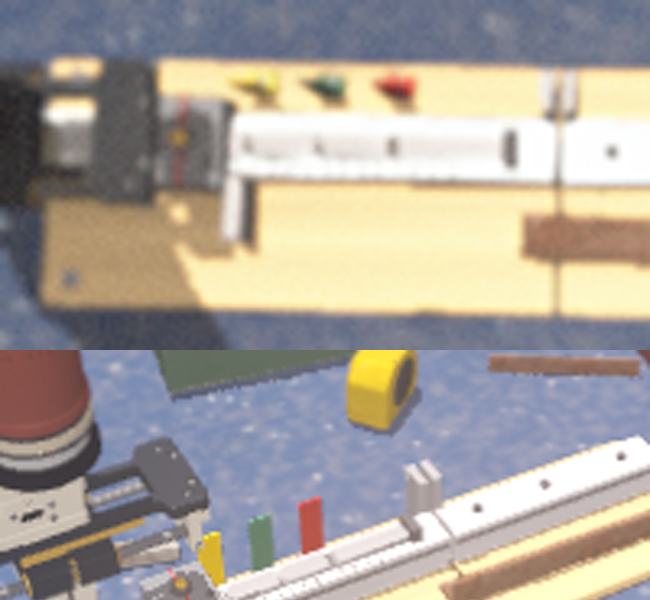

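The red index line is at top pixel (231,197), with the finger clear to the left of the stop. Approaching and pushing gently.

{"name": "play_rows", "arguments": {
  "motion": [-0.002,0.012,-0.002,0.01,0,0.0036,1,0,0.012,-0.002,0,0,0,1,0,0.008,0,0,0,0,1,0,0.006,0,0,0,0,1,0,0.006,0,0,0,0,1,0,0,0,0,0,0,1]
}}

```text
t: 3.62
tool_pos: [0.5631, 0.2987, 0.0833]
tcp_rot: [0.712, 0.002, -0.702, -0.003]
wrist_force: [0.1, 0.2, -0.6]
grip_width: 0.0005
```

```bash
python3 p.py 0.557 0.325 0.0745
python3 - <<'E'
from m import *
meas(ctrl.read_camera("top"),ctrl.read_camera("scene"))
E
```

```text
t 3.62 p [0.5631 0.2987 0.0833] F [ 0.11  0.21 -0.61] g 0.0005
[[ 0.014 -0.002 -1.   ]
 [ 0.007 -1.     0.002]
 [-1.    -0.007 -0.014]]
tool d [ 0.0089 -0.0262  0.0062] rotvec [-0.0018 -0.0137  0.0066]
bar top (215, 201, 150, 25) z38 [512.3 105.9  67.6 420.2   1.2] z14 [513.4 107.7  69.2 430.2   1.2] [[364, 218], [218, 225], [215, 219], [215, 202], [259, 201], [363, 211]]
bar scene (259, 216, 128, 46) z38 [507.7  64.4 153.9 300.8 -29.5] z14 [529.1  52.  158.3 309.3 -29.5] [[386, 218], [386, 225], [329, 249], [271, 261], [259, 261], [273, 217]]
top brass 3 [230. 192.] [[564.4423434  266.30560126  75.        ]]
scene red 11 [236.90909091 245.90909091] [[555.29601658 266.65655388  66.        ]]
scene brass 40 [243.675 238.85 ] [[560.37338925 247.30703233  75.        ]]
```

{"name": "play_rows", "arguments": {
  "motion": [0,-0.015,0.004,0,-0.0137,0.0066,1,0,-0.01,0.002,0,0,0,1,0,0,0,0,0,0,1,0.006,0,0,0,0,0,1,0.003,0,0,0,0,0,1,0,0,0,0,0,0,1]
}}

```text
t: 4.22
tool_pos: [0.5554, 0.3287, 0.0729]
tcp_rot: [-0.707, -0.002, 0.708, -0.0]
wrist_force: [0.0, 0.4, -0.7]
grip_width: 0.0005
```

```bash
python3 p.py 0.557 0.31 0.073
```

```text
t 4.22 p [0.5554 0.3287 0.0729] F [ 0.02  0.39 -0.74] g 0.0005
[[-0.001  0.003 -1.   ]
 [ 0.003 -1.    -0.003]
 [-1.    -0.003  0.001]]
tool d [-0.0002  0.0187 -0.0016] rotvec [0.0031 0.0012 0.0028]
```

{"name": "play_rows", "arguments": {
  "motion": [0,0.008,0,0,0,0,1,0,0.006,0,0,0,0,1,0,0.004,0,0,0,0,1,0,0,0,0,0,0,1]
}}

```text
t: 4.55
tool_pos: [0.5552, 0.3064, 0.0717]
tcp_rot: [-0.706, -0.0, 0.708, -0.001]
wrist_force: [-0.4, -0.0, 0.2]
grip_width: 0.0004
```

{"name": "play_rows", "arguments": {
  "motion": [-0.0005,0.004,0,0,0,0,1,0,0.004,0,0,0,0,1,0,0.004,0,0,0,0,1,0,0.004,0,0,0,0,1,0,0,0,0,0,0,1]
}}

```text
t: 4.97
tool_pos: [0.5552, 0.2939, 0.0727]
tcp_rot: [-0.707, -0.004, 0.707, 0.002]
wrist_force: [-0.1, 0.6, 0.0]
grip_width: 0.0002
```

```bash
python3 p.py 0.557 0.28 0.073
python3 - <<'E'
from m import *
meas(ctrl.read_camera("top"),ctrl.read_camera("scene"))
E
```

```text
t 4.97 p [0.5552 0.2939 0.0727] F [-0.12  0.61  0.03] g 0.0002
[[-0.001  0.003 -1.   ]
 [ 0.009 -1.    -0.003]
 [-1.    -0.009  0.001]]
tool d [-0.0005  0.0139 -0.0018] rotvec [0.0027 0.0006 0.0094]
bar top (215, 201, 150, 25) z38 [512.3 105.8  67.6 420.1   1.2] z14 [513.4 107.6  69.2 430.    1.2] [[364, 218], [219, 225], [215, 216], [215, 204], [221, 201], [261, 201], [363, 211]]
bar scene (263, 216, 124, 46) z38 [505.8  60.7 153.6 292.3 -29.5] z14 [527.1  48.1 158.  300.6 -29.5] [[386, 218], [386, 225], [329, 249], [273, 261], [263, 260], [273, 217]]
top red 6 [234.5 187. ] [[579.41170079 256.62158642  66.        ]]
top brass 3 [233.33333333 192.33333333] [[563.70862926 257.16825035  75.        ]]
scene red 11 [239.72727273 242.63636364] [[562.10120139 257.0868034   66.        ]]
scene brass 14 [242.07142857 238.85714286] [[562.04761606 250.52599293  75.        ]]
```

{"name": "play_rows", "arguments": {
  "motion": [0,0.004,0,0,0,0,1,0,0.004,0,0,0,0,1,0,0.003,0,0,0,0,1,0,0,0,0,0,0,1]
}}

```text
t: 5.4
tool_pos: [0.5552, 0.285, 0.0728]
tcp_rot: [0.707, 0.006, -0.707, -0.003]
wrist_force: [1.0, 0.9, -0.0]
grip_width: 0.0008
```

```bash
python3 p.py 0.557 0.275 0.073
python3 - <<'E'
from m import *
meas(ctrl.read_camera("top"),ctrl.read_camera("scene"))
E
```

```text
t 5.4 p [0.5552 0.285  0.0728] F [ 0.98  0.92 -0.02] g 0.0008
[[ 0.001  0.005 -1.   ]
 [ 0.013 -1.    -0.005]
 [-1.    -0.013 -0.001]]
tool d [-0.0003  0.01   -0.0018] rotvec [ 0.0048 -0.0008  0.0129]
bar top (215, 201, 150, 25) z38 [512.3 105.8  67.6 420.1   1.2] z14 [513.4 107.6  69.2 430.    1.2] [[364, 218], [223, 225], [215, 212], [215, 205], [225, 201], [264, 201], [363, 211]]
bar scene (267, 216, 120, 46) z38 [503.7  56.8 153.4 283.5 -29.5] z14 [525.   44.1 157.8 291.5 -29.5] [[386, 218], [386, 225], [329, 249], [267, 261], [273, 217]]
top red 4 [237.5 187.5] [[578.18900369 248.29548974  66.        ]]
top brass 5 [236.6 192.2] [[564.24848442 248.26644212  75.        ]]
scene red 6 [246.         245.16666667] [[547.91567548 247.60889591  66.        ]]
scene brass 8 [242.875 238.875] [[561.14403376 248.93924781  75.        ]]
```

{"name": "play_rows", "arguments": {
  "motion": [0,0.003,0,0,0,0.012,1,0,0.003,0,0,0,0,1,0,0.003,0,0,0,0,1,0,0,0,0,0,0,1]
}}

```text
t: 5.83
tool_pos: [0.5551, 0.2767, 0.0728]
tcp_rot: [0.708, 0.002, -0.707, 0.002]
wrist_force: [0.0, 0.7, -0.1]
grip_width: 0.0005
```

```bash
python3 p.py 0.557 0.275 0.073
python3 - <<'E'
from m import *
meas(ctrl.read_camera("top"),ctrl.read_camera("scene"))
E
```

```text
t 5.83 p [0.5551 0.2767 0.0728] F [ 0.04  0.71 -0.11] g 0.0005
[[ 0.001  0.006 -1.   ]
 [ 0.001 -1.    -0.006]
 [-1.    -0.001 -0.001]]
tool d [-0.0002  0.0017 -0.0019] rotvec [ 0.0057 -0.0011  0.0013]
bar top (215, 201, 150, 25) z38 [512.2 106.   67.6 420.2   1.1] z14 [513.3 107.8  69.2 430.1   1.1] [[364, 218], [224, 225], [215, 212], [215, 201], [268, 201], [363, 211]]
bar scene (270, 216, 117, 46) z38 [505.9  52.9 153.1 283.  -27.9] z14 [527.3  40.1 157.4 291.  -27.9] [[386, 218], [386, 225], [329, 249], [274, 261], [270, 259], [273, 217]]
top brass 5 [239.6 192.2] [[564.40926023 240.08071487  75.        ]]
scene red 7 [249.57142857 244.28571429] [[546.75445013 239.38269832  66.        ]]
scene brass 9 [246.33333333 237.33333333] [[562.1360815  240.09139395  75.        ]]
```

{"name": "play_rows", "arguments": {
  "motion": [0,0.002,0,0,0,0,1,0,0.0015,0,0,0,0,1,0,0,0,0,0,0,1]
}}

```text
t: 6.18
tool_pos: [0.5551, 0.2723, 0.0729]
tcp_rot: [0.707, 0.002, -0.707, 0.002]
wrist_force: [-0.1, 0.6, -0.2]
grip_width: 0.0006
```

```bash
python3 p.py
python3 - <<'E'
from m import *
meas(ctrl.read_camera("top"),ctrl.read_camera("scene"))
E
```

```text
t 6.18 p [0.5551 0.2723 0.0729] F [-0.11  0.61 -0.21] g 0.0006
[[ 0.001  0.005 -1.   ]
 [ 0.    -1.    -0.005]
 [-1.    -0.    -0.001]]
bar top (215, 201, 150, 25) z38 [512.2 105.8  67.6 420.    1.1] z14 [513.3 107.6  69.2 430.    1.1] [[364, 218], [225, 225], [215, 213], [217, 201], [268, 201], [363, 211]]
bar scene (272, 216, 115, 46) z38 [503.5  56.2 153.1 282.2 -29.5] z14 [524.8  43.5 157.5 290.3 -29.5] [[386, 218], [386, 225], [329, 249], [272, 261], [272, 220], [276, 216]]
top red 6 [242.33333333 186.16666667] [[582.140192   235.11113406  66.        ]]
top brass 5 [241.6 192.2] [[564.51647705 234.62484367  75.        ]]
scene red 8 [251.5 243.5] [[547.04540712 234.53971161  66.        ]]
scene brass 9 [248.11111111 236.88888889] [[561.59412348 235.96209353  75.        ]]
```

{"name": "play_rows", "arguments": {
  "motion": [0,0.0012,0,0,0,0,1]
}}

```text
t: 6.37
tool_pos: [0.5552, 0.2708, 0.0729]
tcp_rot: [0.707, 0.002, -0.707, 0.002]
wrist_force: [0.0, 3.1, -1.2]
grip_width: 0.0003
```

{"name": "play_rows", "arguments": {
  "motion": [0,0.0012,0,0,0,0,1]
}}

```text
t: 6.45
tool_pos: [0.5552, 0.2703, 0.073]
tcp_rot: [0.707, 0.002, -0.707, 0.001]
wrist_force: [-0.7, 3.0, -1.6]
grip_width: 0.0004
```

```bash
python3 p.py
python3 - <<'E'
from m import *
meas(ctrl.read_camera("top"),ctrl.read_camera("scene"))
E
```

```text
t 6.45 p [0.5552 0.2703 0.073 ] F [-0.69  3.03 -1.61] g 0.0004
[[ 0.001  0.005 -1.   ]
 [ 0.001 -1.    -0.005]
 [-1.    -0.001 -0.001]]
bar top (215, 201, 150, 25) z38 [512.3 105.8  67.6 420.1   1.2] z14 [513.4 107.6  69.2 430.    1.2] [[364, 218], [258, 225], [215, 225], [215, 204], [231, 201], [271, 201], [363, 211]]
bar scene (272, 216, 115, 46) z38 [512.8  44.4 152.7 282.4 -23.7] z14 [534.3  31.4 157.1 290.4 -23.7] [[386, 218], [386, 225], [329, 249], [273, 261], [272, 220], [276, 216]]
top brass 4 [242.5 192.5] [[563.74400302 232.13963833  75.        ]]
scene red 8 [252.25 243.25] [[546.9937025  232.72244979  66.        ]]
scene brass 6 [249.  236.5] [[561.82755887 233.68337892  75.        ]]
```

{"name": "play_rows", "arguments": {
  "motion": [0,-0.01,0,0,0,0,1,0,-0.02,0,0,0,0,1,0,-0.03,0,0,0,0,1,-0.04,-0.02,0,0,0,0,1,-0.04,0,0.02,0,0,0,1,-0.04,0,0.03,0,0,0,1,0,0.02,0.03,0,0,0,1,0,0.04,0.02,0,0,0,1,0,0.04,0,0,0,0,1,0,0.04,0,0,0,0,1,0,0.04,0,0,0,0,1,0,0.04,0,0,0,0,1,0,0.04,0,0,0,0,1,0,0.03,0,0,0,0,1,0,0,0,0,0,0,1]
}}

```text
t: 7.8
tool_pos: [0.4565, 0.051, 0.1934]
tcp_rot: [0.707, -0.002, -0.707, 0.011]
wrist_force: [0.6, -0.1, -0.8]
grip_width: 0.0004
```

```bash
python3 p.py 0.47 -0.01 0.1
python3 - <<'E'
from m import *
s=ctrl.read_camera("scene");t=ctrl.read_camera("top")
cv2.imwrite("pics/t3.png",t);cv2.imwrite("pics/s3.png",s)
meas(t,s)
g=cv2.cvtColor(t,cv2.COLOR_BGR2GRAY)
print(g[188,225:262].tolist(),g[194,225:280].tolist(),g[203,225:262].tolist())
a=cv2.resize(t[165:235,195:325],(650,300),interpolation=cv2.INTER_CUBIC)
b=cv2.resize(s[210:290,190:330],(650,300),interpolation=cv2.INTER_CUBIC)
cv2.imwrite("pics/c3.png",np.vstack([a,b]))
for n in("top","scene"):print(proj(n,[[.564,.2326,.066],[.589,.2556,.066],[.589,.2096,.066],[.515,.1996,.062],[.515,.2096,.062]]).round(1).tolist())
E
```

```text
t 7.8 p [0.4565 0.051  0.1934] F [ 0.58 -0.09 -0.75] g 0.0004
[[ 0.     0.013 -1.   ]
 [-0.018 -1.    -0.013]
 [-1.     0.018 -0.   ]]
tool d [ 0.0945  0.0595 -0.0127] rotvec [ 0.0126 -0.0003 -0.0178]
bar top (259, 206, 106, 20) z38 [506.4  43.3  53.4 295.3   1.1] z14 [507.3  43.6  54.7 302.3   1.1] [[364, 211], [364, 219], [322, 225], [265, 225], [259, 222], [259, 218], [268, 213], [314, 206]]
bar scene (272, 212, 123, 50) z38 [505.7  43.1 159.9 292.8 -24.7] z14 [527.   30.  164.5 301.1 -24.7] [[394, 233], [326, 261], [272, 254], [272, 218], [276, 216], [382, 212]]
top red 6 [272.33333333 213.83333333] [[507.66565682 150.23184911  66.        ]]
top brass 5 [242.6 192.2] [[564.57009559 231.89727816  75.        ]]
scene red 8 [252.25 243.25] [[546.9937025  232.72244979  66.        ]]
scene brass 6 [249.  236.5] [[561.82755887 233.68337892  75.        ]]
[250, 250, 250, 250, 250, 249, 249, 249, 249, 246, 222, 185, 173, 178, 174, 175, 177, 171, 158, 170, 174, 180, 175, 174, 176, 173, 143, 153, 219, 243, 246, 249, 250, 252, 252, 252, 252] [226, 228, 230, 228, 228, 228, 226, 231, 228, 228, 208, 183, 178, 177, 174, 168, 164, 173, 162, 132, 132, 161, 175, 182, 182, 166, 130, 143, 208, 232, 235, 233, 213, 180, 193, 218, 223, 225, 227, 225, 225, 227, 227, 231, 231, 235, 229, 185, 152, 183, 223, 231, 228, 230, 228] [228, 229, 229, 229, 228, 228, 228, 230, 228, 229, 220, 209, 189, 167, 146, 129, 115, 116, 112, 115, 122, 118, 117, 115, 116, 115, 146, 205, 234, 223, 163, 101, 121, 184, 225, 230, 231]
[[243.0, 192.7], [235.0, 183.5], [251.7, 183.9], [254.6, 210.9], [251.0, 210.8]]
[[249.4, 238.6], [235.9, 235.2], [254.3, 228.8], [271.6, 248.5], [267.5, 250.0]]
```

View pics/c3.png

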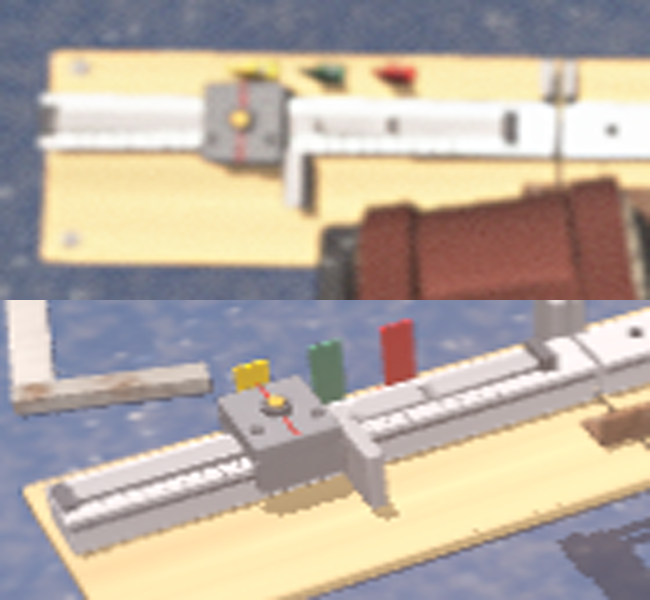

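The stop's index lies over the yellow flag. Its block edges at top columns 235.3–252 match the predicted seat (235.0–251.7). The bar is next, pushed to the fence.

{"name": "play_rows", "arguments": {
  "motion": [0.02,0.02,-0.005,0.0126,0,-0.0178,1,0.03,0.02,0,0,0,0,1,0.03,0.012,0,0,0,0,1,0.03,0.005,0,0,0,0,1,0.025,0,0,0,0,0,1,0,0,0,0,0,0,1,0,0,0,0,0,0,1]
}}

```text
t: 8.48
tool_pos: [0.4711, 0.0135, 0.0558]
tcp_rot: [0.711, 0.015, -0.703, 0.006]
wrist_force: [0.8, -0.2, 0.3]
grip_width: 0.0006
```

```bash
python3 p.py 0.475 -0.014 0.04
```

```text
t 8.48 p [0.4711 0.0135 0.0558] F [ 0.77 -0.16  0.29] g 0.0006
[[ 0.012  0.03  -0.999]
 [ 0.013 -0.999 -0.03 ]
 [-1.    -0.012 -0.013]]
tool d [ 0.0155  0.0278 -0.0029] rotvec [ 0.0298 -0.0126  0.0126]
```

{"name": "play_rows", "arguments": {
  "motion": [0.005,0.012,0,0.0298,-0.0126,0.0126,1,0.005,0.012,0,0,0,0,1,0.003,0.004,0,0,0,0,1,0,0,0,0,0,0,1,0,0,0,0,0,0,1]
}}

```text
t: 8.9
tool_pos: [0.4764, -0.0115, 0.0468]
tcp_rot: [0.71, 0.001, -0.704, 0.001]
wrist_force: [0.2, -0.1, 0.7]
grip_width: 0.0005
```

```bash
python3 p.py 0.485 -0.014 0.038
```

```text
t 8.9 p [ 0.4764 -0.0115  0.0468] F [ 0.17 -0.09  0.73] g 0.0005
[[ 0.008  0.003 -1.   ]
 [ 0.    -1.    -0.003]
 [-1.    -0.    -0.008]]
tool d [ 0.0089  0.0025 -0.0085] rotvec [ 0.0034 -0.008   0.0001]
```

{"name": "play_rows", "arguments": {
  "motion": [0.006,0.001,-0.003,0,-0.008,0,1,0.004,0,-0.005,0,0,0,1,0,0,-0.005,0,0,0,1,0,0,-0.004,0,0,0,1,0,0,-0.004,0,0,0,1]
}}

```text
t: 9.32
tool_pos: [0.4966, -0.0109, 0.0375]
tcp_rot: [-0.705, -0.002, 0.709, -0.001]
wrist_force: [-3.2, 0.5, 3.0]
grip_width: 0.0005
```

```bash
python3 p.py 0.51 -0.014 0.038
```

```text
t 9.32 p [ 0.4966 -0.0109  0.0375] F [-3.18  0.51  2.96] g 0.0005
[[-0.006  0.005 -1.   ]
 [ 0.001 -1.    -0.005]
 [-1.    -0.001  0.006]]
tool d [-0.0006  0.0031 -0.0134] rotvec [0.0047 0.0059 0.0008]
```

{"name": "play_rows", "arguments": {
  "motion": [0,0,-0.004,0,0,0,1,0,0,-0.004,0,0,0,1,0,0,-0.004,0,0,0,1,0,0,-0.003,0,0,0,1]
}}

```text
t: 9.65
tool_pos: [0.5081, -0.0107, 0.0367]
tcp_rot: [-0.701, -0.002, 0.713, -0.001]
wrist_force: [-4.3, 0.1, 2.7]
grip_width: 0.001
```

{"name": "play_rows", "arguments": {
  "motion": [0,0,-0.003,0,0,0,1,0,0,-0.003,0,0,0,1]
}}

```text
t: 9.82
tool_pos: [0.5113, -0.0106, 0.0363]
tcp_rot: [-0.698, -0.002, 0.716, -0.001]
wrist_force: [-9.4, -0.1, 8.0]
grip_width: 0.0006
```

```bash
python3 p.py 0.51 -0.014 0.038
```

```text
t 9.82 p [ 0.5113 -0.0106  0.0363] F [-9.44 -0.13  8.05] g 0.0006
[[-0.025  0.005 -1.   ]
 [ 0.001 -1.    -0.005]
 [-1.    -0.001  0.025]]
tool d [-0.0016  0.0034  0.0013] rotvec [0.0048 0.025  0.0011]
```

{"name": "play_rows", "arguments": {
  "motion": [0,0,-0.002,0,0,0,1,0,0,0.012,0,0.025,0,1,-0.03,0.01,0.012,0,0,0,1,-0.03,0.03,0,0,0,0,1,0,0.035,-0.005,0,0,0,1,0,0.03,-0.01,0,0,0,1,0,0.02,-0.01,0,0,0,1,0,0,0,0,0,0,1,0,0,0,0,0,0,1]
}}

```text
t: 10.57
tool_pos: [0.5325, -0.1408, 0.1022]
tcp_rot: [0.72, 0.003, -0.694, 0.006]
wrist_force: [0.3, 0.5, 0.0]
grip_width: 0.0005
```

```bash
python3 p.py 0.526 -0.15 0.034;  python3 - <<'E'
from m import *
t=ctrl.read_camera("top");s=ctrl.read_camera("scene");cv2.imwrite("pics/t4.png",t);cv2.imwrite("pics/s4.png",s)
a=cv2.resize(t[165:235,195:395],(800,290),interpolation=cv2.INTER_CUBIC)
b=cv2.resize(s[190:290,230:410],(800,310),interpolation=cv2.INTER_CUBIC)
cv2.imwrite("pics/c4.png",np.vstack([a,b]))
E
```

```text
t 10.57 p [ 0.5325 -0.1408  0.1022] F [0.33 0.51 0.02] g 0.0005
[[ 0.036  0.013 -0.999]
 [-0.005 -1.    -0.013]
 [-0.999  0.005 -0.036]]
tool d [0.068  0.0087 0.0091] rotvec [ 0.0128 -0.0358 -0.0051]
```

View pics/c4.png

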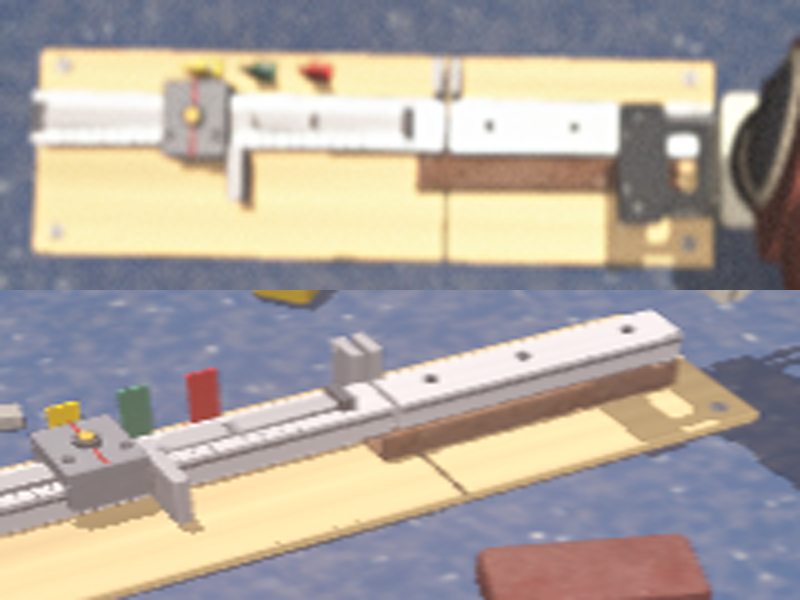

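The bar now lies along the fence, left end at top column 299. Next: down behind its right end.

{"name": "play_rows", "arguments": {
  "motion": [0.015,0.006,0.003,0.0128,-0.0358,-0.0051,1,0.018,0.005,0.003,0,0,0,1,0.018,0,0,0,0,0,1,0.008,0,0,0,0,0,1,0,0,0,0,0,0,1,0,0,0,0,0,0,1]
}}

```text
t: 11.17
tool_pos: [0.5286, -0.14, 0.0414]
tcp_rot: [0.708, 0.008, -0.707, 0.004]
wrist_force: [-0.9, 0.2, -0.0]
grip_width: 0.0008
```

```bash
python3 p.py 0.526 -0.135 0.034
```

```text
t 11.17 p [ 0.5286 -0.14    0.0414] F [-0.86  0.2  -0.05] g 0.0008
[[ 0.001  0.017 -1.   ]
 [ 0.006 -1.    -0.017]
 [-1.    -0.006 -0.001]]
tool d [ 0.0074 -0.005   0.0025] rotvec [ 0.017  -0.0013  0.006 ]
```

{"name": "play_rows", "arguments": {
  "motion": [0.005,0,0.002,0.017,0,0.006,1,0.002,-0.003,0,0,0,0,1,0,-0.004,0,0,0,0,1,0,-0.005,0,0,0,0,1,0,-0.006,0,0,0,0,1,0,-0.006,0,0,0,0,1]
}}

```text
t: 11.67
tool_pos: [0.528, -0.1145, 0.0366]
tcp_rot: [0.709, -0.001, -0.705, 0.001]
wrist_force: [-0.9, -2.2, -1.1]
grip_width: 0.0004
```

```bash
python3 p.py 0.526 -0.01 0.034
```

```text
t 11.67 p [ 0.528  -0.1145  0.0366] F [-0.94 -2.2  -1.07] g 0.0004
[[ 0.007 -0.001 -1.   ]
 [-0.003 -1.     0.001]
 [-1.     0.003 -0.007]]
tool d [ 0.0023 -0.1045  0.0022] rotvec [-0.0011 -0.0066 -0.0031]
```

{"name": "play_rows", "arguments": {
  "motion": [0.001,-0.006,0.001,0,-0.006,-0.003,1,0,-0.006,0,0,0,0,1,0,-0.006,0,0,0,0,1,0,-0.006,0,0,0,0,1,0,-0.006,0,0,0,0,1,0,-0.006,0,0,0,0,1,0,-0.006,0,0,0,0,1]
}}

```text
t: 12.25
tool_pos: [0.5276, -0.071, 0.0365]
tcp_rot: [0.708, -0.002, -0.706, 0.0]
wrist_force: [-0.2, -2.6, 0.0]
grip_width: 0.0003
```

```bash
python3 p.py 0.526 -0.01 0.034
```

```text
t 12.25 p [ 0.5276 -0.071   0.0365] F [-0.18 -2.56  0.04] g 0.0003
[[ 0.002 -0.003 -1.   ]
 [-0.004 -1.     0.003]
 [-1.     0.004 -0.002]]
tool d [ 0.0022 -0.061   0.0018] rotvec [-0.003  -0.0023 -0.004 ]
```

{"name": "play_rows", "arguments": {
  "motion": [0.0005,-0.006,0.0005,0,0,-0.003,1,0,-0.006,0,0,0,0,1,0,-0.006,0,0,0,0,1,0,-0.006,0,0,0,0,1,0,-0.006,0,0,0,0,1,0,-0.005,0,0,0,0,1,0,-0.004,0,0,0,0,1]
}}

```text
t: 12.83
tool_pos: [0.5272, -0.028, 0.0363]
tcp_rot: [0.708, -0.002, -0.706, -0.0]
wrist_force: [0.1, -3.3, 1.3]
grip_width: 0.0004
```

```bash
python3 p.py 0.526 -0.01 0.034
python3 - <<'E'
from m import *
t=ctrl.read_camera("top");s=ctrl.read_camera("scene")
a=cv2.resize(t[165:235,195:395],(800,290),interpolation=cv2.INTER_CUBIC)
b=cv2.resize(s[190:290,210:390],(800,310),interpolation=cv2.INTER_CUBIC)
cv2.imwrite("pics/c5.png",np.vstack([a,b]))
E
```

```text
t 12.83 p [ 0.5272 -0.028   0.0363] F [ 0.1  -3.32  1.28] g 0.0004
[[ 0.003 -0.003 -1.   ]
 [-0.002 -1.     0.003]
 [-1.     0.002 -0.003]]
tool d [ 0.0022 -0.018   0.0013] rotvec [-0.0028 -0.0028 -0.0016]
```

View pics/c5.png

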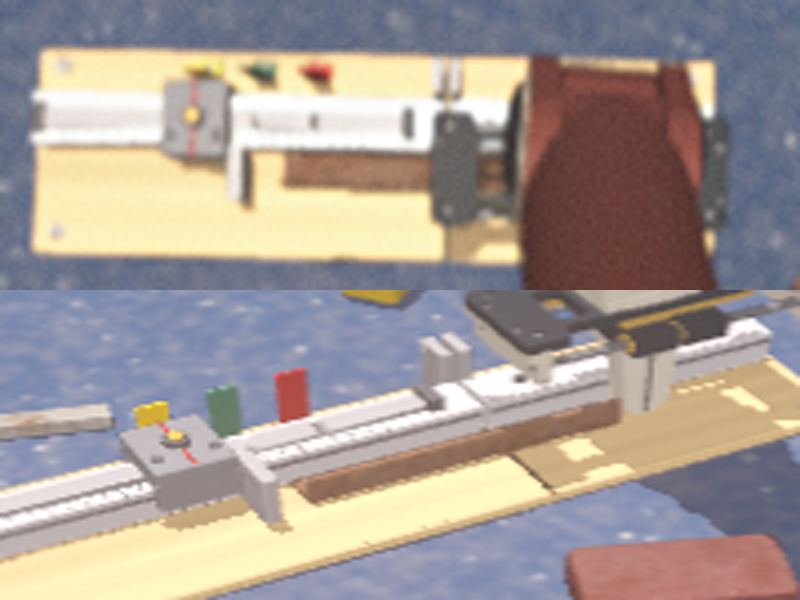

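The bar lies flat along the fence, left end at top column 266 and the stop face at about column 257, so about 23 mm remain. I'm slowing down now.

{"name": "play_rows", "arguments": {
  "motion": [0.0005,-0.004,0.0005,0,0,0,1,0,-0.004,0,0,0,0,1,0,-0.004,0,0,0,0,1,0,-0.003,0,0,0,0,1,0,-0.002,0,0,0,0,1]
}}

```text
t: 13.35
tool_pos: [0.5269, -0.0112, 0.036]
tcp_rot: [0.708, -0.003, -0.706, -0.001]
wrist_force: [-0.5, -3.1, 1.1]
grip_width: 0.0006
```

{"name": "play_rows", "arguments": {
  "motion": [0,-0.002,0,0,0,0,1,0,-0.002,0,0,0,0,1]
}}

```text
t: 13.52
tool_pos: [0.5269, -0.0071, 0.036]
tcp_rot: [0.708, -0.003, -0.706, -0.001]
wrist_force: [-0.4, -3.6, 2.1]
grip_width: 0.0004
```

{"name": "play_rows", "arguments": {
  "motion": [0,-0.0015,0,0,0,0,1]
}}

```text
t: 13.6
tool_pos: [0.5269, -0.0056, 0.036]
tcp_rot: [0.708, -0.003, -0.706, -0.0]
wrist_force: [-0.4, -5.4, 2.0]
grip_width: 0.0003
```

{"name": "play_rows", "arguments": {
  "motion": [0,-0.0015,0,0,0,0,1]
}}

```text
t: 13.68
tool_pos: [0.5269, -0.0054, 0.036]
tcp_rot: [0.708, -0.004, -0.706, -0.0]
wrist_force: [-0.4, -6.6, 2.2]
grip_width: 0.0005
```

{"name": "play_rows", "arguments": {
  "motion": [0,-0.0012,0,0,0,0,1]
}}

```text
t: 13.77
tool_pos: [0.5269, -0.0055, 0.0361]
tcp_rot: [0.708, -0.005, -0.706, 0.0]
wrist_force: [-1.0, -4.3, 2.5]
grip_width: 0.0005
```

```bash
python3 p.py
python3 - <<'E'
from m import *
t=ctrl.read_camera("top");s=ctrl.read_camera("scene");cv2.imwrite("pics/t6.png",t);cv2.imwrite("pics/s6.png",s)
meas(t,s)
a=cv2.resize(t[175:220,215:315],(800,300),interpolation=cv2.INTER_CUBIC)
b=cv2.resize(s[200:270,225:365],(800,300),interpolation=cv2.INTER_CUBIC)
cv2.imwrite("pics/c6.png",np.vstack([a,b]))
E
```

```text
t 13.77 p [ 0.5269 -0.0055  0.0361] F [-0.98 -4.32  2.5 ] g 0.0005
[[ 0.003 -0.007 -1.   ]
 [-0.007 -1.     0.007]
 [-1.     0.007 -0.003]]
bar top (255, 201, 108, 25) z38 [513.3  52.1  67.6 300.9   1.1] z14 [514.4  52.6  69.2 308.    1.1] [[362, 220], [361, 225], [305, 225], [255, 213], [257, 202], [357, 201]]
bar scene (272, 212, 111, 50) z38 [512.2  49.2 153.3 276.2 -24.7] z14 [533.7  36.3 157.6 284.1 -24.7] [[382, 212], [373, 233], [334, 255], [273, 261], [273, 217]]
top brass 4 [242.5 192.5] [[563.74400302 232.13963833  75.        ]]
scene red 8 [251.75 242.75] [[549.01088997 233.09349111  66.        ]]
scene brass 6 [249.  236.5] [[561.82755887 233.68337892  75.        ]]
```

View pics/c6.png

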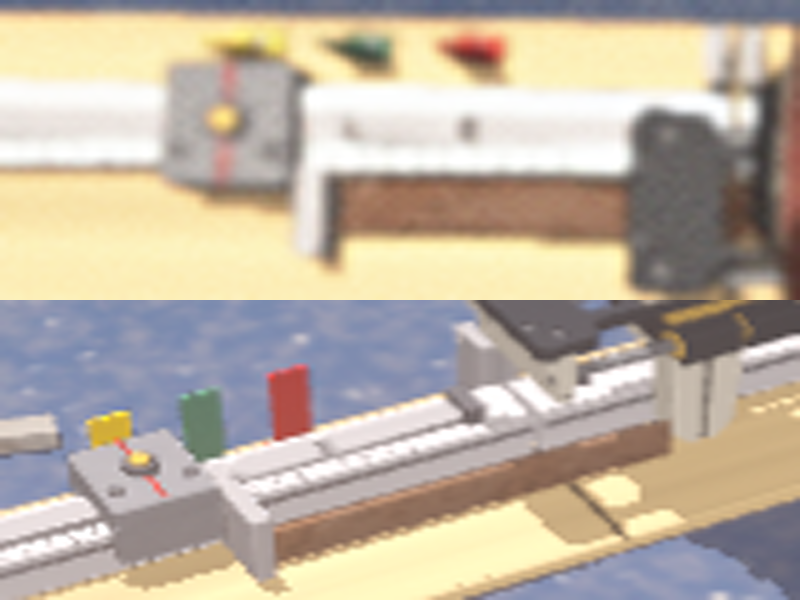

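The bar's left end touches the stop plate (top column 256) and the index is still on the yellow flag. Now I'll press the leg against the fence near the middle and both ends.

{"name": "play_rows", "arguments": {
  "motion": [0,0.006,0,0,0,0,1,0,0.01,0.005,0,0,0.007,1,-0.002,0,0.015,-0.006,0,0,1,-0.002,0,0.015,0,0,0,1,0,-0.01,0.01,0,0,0,1,0,-0.025,0,0,0,0,1,0,-0.03,0,0,0,0,1,0,-0.025,0,0,0,0,1,0,-0.01,0,0,0,0,1,0,0,0,0,0,0,1]
}}

```text
t: 14.7
tool_pos: [0.4749, 0.0846, 0.0372]
tcp_rot: [-0.706, 0.003, 0.708, -0.001]
wrist_force: [0.4, -0.6, 0.1]
grip_width: 0.0001
```

```bash
python3 p.py 0.51 0.105 0.04
```

```text
t 14.7 p [0.4749 0.0846 0.0372] F [ 0.38 -0.57  0.08] g 0.0001
[[-0.003 -0.003 -1.   ]
 [-0.006 -1.     0.003]
 [-1.     0.006  0.003]]
tool d [-0.0031 -0.0205 -0.035 ] rotvec [-0.0027  0.0034 -0.0059]
```

{"name": "play_rows", "arguments": {
  "motion": [0,-0.01,-0.008,0,0,-0.0059,1,0,-0.006,-0.009,0,0,0,1,0,-0.002,-0.008,0,0,0,1,0,0,-0.004,0,0,0,1,0,0,-0.002,0,0,0,1]
}}

```text
t: 15.12
tool_pos: [0.5065, 0.0986, 0.0364]
tcp_rot: [-0.705, 0.003, 0.709, 0.001]
wrist_force: [0.2, 0.3, -0.3]
grip_width: 0.0006
```

{"name": "play_rows", "arguments": {
  "motion": [0,0,-0.002,0,0,0,1,0,0,-0.002,0,0,0,1]
}}

```text
t: 15.28
tool_pos: [0.5107, 0.0963, 0.0362]
tcp_rot: [-0.704, 0.005, 0.71, 0.002]
wrist_force: [-4.0, 1.2, 1.6]
grip_width: 0.0003
```

{"name": "play_rows", "arguments": {
  "motion": [0,-0.002,-0.002,0,0,0,1]
}}

```text
t: 15.37
tool_pos: [0.5107, 0.0967, 0.0359]
tcp_rot: [-0.702, 0.006, 0.712, 0.002]
wrist_force: [-4.5, -1.6, 2.3]
grip_width: 0.0006
```

{"name": "play_rows", "arguments": {
  "motion": [0,-0.002,-0.0025,0,0,0,1,0,-0.002,-0.002,0,0,0,1]
}}

```text
t: 15.53
tool_pos: [0.5108, 0.0981, 0.0351]
tcp_rot: [-0.699, 0.008, 0.715, 0.001]
wrist_force: [-2.6, -1.7, 1.1]
grip_width: 0.0007
```

{"name": "play_rows", "arguments": {
  "motion": [0,0,0.006,0,0.01,0,1,0,0,0.015,0,0.01,0,1,-0.01,0.01,0.02,0,0,0,1,-0.03,0.03,0,0,0,0,1,-0.03,0.04,0,0,0,0,1,-0.02,0.04,0,0,0,0,1,0,0.04,0,0,0,0,1,0,0.04,0,0,0,0,1,0,0.04,0,0,0,0,1,0,0.03,0,0,0,0,1,0,0,0,0,0,0,1]
}}

```text
t: 16.45
tool_pos: [0.4864, -0.1729, 0.1318]
tcp_rot: [0.722, -0.004, -0.692, 0.005]
wrist_force: [-0.5, -0.2, 0.9]
grip_width: 0.0005
```

```bash
python3 p.py
python3 - <<'E'
from m import *
t=ctrl.read_camera("top");s=ctrl.read_camera("scene")
meas(t,s)
a=cv2.resize(t[175:225,205:345],(800,290),interpolation=cv2.INTER_CUBIC)
b=cv2.resize(s[200:270,225:365],(800,310),interpolation=cv2.INTER_CUBIC)
cv2.imwrite("pics/c7.png",np.vstack([a,b]))
g=cv2.cvtColor(t,cv2.COLOR_BGR2GRAY).astype(float)
for c in(262,275,290,305,316):
    v=g[195:220,c];i=np.where(v<185)[0];b=i[-1];e=195+b+(185-v[b])/(v[b+1]-v[b]);a0=i[0];ea=195+a0-1+(v[a0-1]-185)/(v[a0-1]-v[a0])
    print(c,round(ea,2),round(e,2),(ray("top",[(c,e)],.013)*1000)[0,:2].round(1))
print(g[206,248:262],g[206,315:335])
for n in("top","scene"):print(proj(n,[[.521,.1996,.038],[.521,.0096,.038],[.564,.2326,.066]]).round(1).tolist())
E
```

```text
t 16.45 p [ 0.4864 -0.1729  0.1318] F [-0.51 -0.16  0.9 ] g 0.0005
[[ 0.042  0.002 -0.999]
 [-0.012 -1.    -0.003]
 [-0.999  0.013 -0.041]]
bar top (255, 201, 70, 14) z38 [531.5 106.1  35.9 195.4   3.7] z14 [533.1 107.9  36.7 200.    3.7] [[324, 202], [322, 211], [255, 214], [257, 202], [262, 201]]
bar scene (272, 212, 123, 50) z38 [504.9  41.3 160.  296.6 -24.7] z14 [526.3  28.2 164.5 305.  -24.7] [[394, 227], [394, 234], [326, 261], [273, 261], [272, 218], [276, 216], [383, 212]]
top red 3 [243. 186.] [[582.63759795 233.29064549  66.        ]]
top brass 5 [242.4 192.2] [[564.55937134 232.44277187  75.        ]]
scene red 8 [252.25 243.25] [[546.9937025  232.72244979  66.        ]]
scene brass 6 [249.  236.5] [[561.82755887 233.68337892  75.        ]]
262 200.28 210.19 [519.8 186.8]
275 200.4 210.26 [520.3 149.3]
290 200.52 211.12 [518.7 106. ]
305 200.48 211.52 [518.4  62.8]
316 201.46 211.21 [519.9  31.1]
[174. 169. 166. 177. 217. 234. 223. 161.  98.  96. 117. 125. 126. 125.] [126. 126. 126. 130. 137. 131. 127. 122. 175. 229. 237. 238. 238. 237.
 237. 238. 236. 236. 237. 238.]
[[256.1, 209.2], [323.6, 210.5], [243.0, 192.7]]
[[271.0, 254.3], [342.4, 227.7], [249.4, 238.6]]
```

View pics/c7.png

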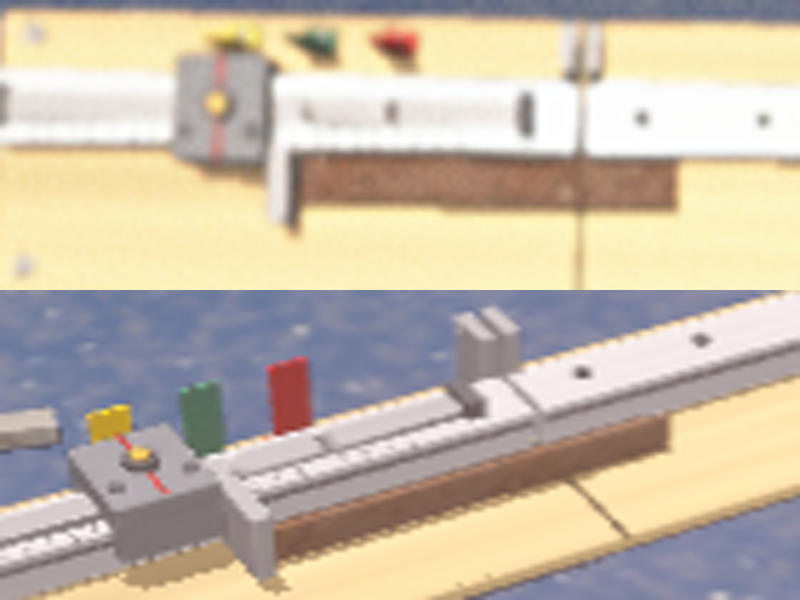

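The bar lies along the fence and against the stop: right end at top column 323.3, predicted 323.6. The fence press may have dragged it a fraction of a mm, so I'll give the end one more gentle push.

{"name": "play_rows", "arguments": {
  "motion": [0.01,-0.02,-0.012,0.003,-0.042,-0.012,1,0.015,-0.03,-0.015,0,0,0,1,0.02,-0.03,-0.01,0,0,0,1,0.02,-0.02,-0.003,0,0,0,1,0.015,-0.01,0,0,0,0,1,0.005,0,0,0,0,0,1,0,0,0,0,0,0,1]
}}

```text
t: 17.13
tool_pos: [0.5339, -0.0365, 0.0449]
tcp_rot: [0.71, 0.012, -0.704, 0.004]
wrist_force: [-1.0, -0.5, -0.1]
grip_width: 0.0004
```

```bash
python3 p.py 0.527 -0.02 0.036
```

```text
t 17.13 p [ 0.5339 -0.0365  0.0449] F [-0.96 -0.48 -0.14] g 0.0004
[[ 0.009  0.023 -1.   ]
 [ 0.012 -1.    -0.023]
 [-1.    -0.012 -0.009]]
tool d [ 0.0091 -0.0165  0.0066] rotvec [ 0.023  -0.0093  0.0119]
```

{"name": "play_rows", "arguments": {
  "motion": [0.004,0,0.004,0.023,-0.009,0.012,1,0.003,0,0.002,0,0,0,1,0.001,-0.005,0,0,0,0,1,0,-0.005,0,0,0,0,1,0,-0.004,0,0,0,0,1,0,-0.003,0,0,0,0,1,0,-0.0015,0,0,0,0,1]
}}

```text
t: 17.72
tool_pos: [0.53, -0.0172, 0.0402]
tcp_rot: [0.71, -0.0, -0.704, 0.0]
wrist_force: [0.1, 0.9, -0.3]
grip_width: 0.0002
```

{"name": "play_rows", "arguments": {
  "motion": [0,-0.0015,0,0,0,0,1]
}}

```text
t: 17.8
tool_pos: [0.5303, -0.0156, 0.0406]
tcp_rot: [0.71, -0.0, -0.704, 0.0]
wrist_force: [0.3, 0.5, -0.5]
grip_width: 0.0007
```

{"name": "play_rows", "arguments": {
  "motion": [0,-0.0015,0,0,0,0,1]
}}

```text
t: 17.88
tool_pos: [0.5305, -0.0141, 0.0408]
tcp_rot: [0.71, -0.0, -0.704, -0.0]
wrist_force: [0.4, 0.2, 0.1]
grip_width: 0.0004
```

{"name": "play_rows", "arguments": {
  "motion": [0.003,0,0.003,0,-0.007,0,1,0.001,-0.002,0.001,0,0,0,1,0,-0.002,0,0,0,0,1,0,-0.002,0,0,0,0,1]
}}

```text
t: 18.22
tool_pos: [0.5262, -0.0084, 0.0365]
tcp_rot: [0.708, -0.001, -0.707, -0.0]
wrist_force: [-0.2, 0.8, 0.1]
grip_width: 0.0002
```

{"name": "play_rows", "arguments": {
  "motion": [0,-0.0015,0,0,0,0,1]
}}

```text
t: 18.3
tool_pos: [0.526, -0.0066, 0.0364]
tcp_rot: [0.708, -0.001, -0.707, -0.0]
wrist_force: [0.2, 0.2, 0.4]
grip_width: 0.0004
```

{"name": "play_rows", "arguments": {
  "motion": [0,-0.0015,0,0,0,0,1]
}}

```text
t: 18.38
tool_pos: [0.526, -0.0056, 0.0363]
tcp_rot: [0.707, -0.001, -0.707, 0.0]
wrist_force: [-0.7, -3.1, 1.1]
grip_width: 0.0003
```

{"name": "play_rows", "arguments": {
  "motion": [0,-0.0015,0,0,0,0,1]
}}

```text
t: 18.47
tool_pos: [0.526, -0.0056, 0.0363]
tcp_rot: [0.708, -0.002, -0.707, 0.0]
wrist_force: [-0.3, -4.0, 0.8]
grip_width: 0.0006
```

{"name": "play_rows", "arguments": {
  "motion": [0,0.006,0,0,0,0,1,0,0.015,0,0,0,0,1,0,0.03,0,0,0,0,1,-0.03,0.03,0,0,0,0,1,-0.04,0.04,0,0,0,0,1,-0.04,0.04,0,0,0,0,1,0,0.04,0,0,0,0,1,0,0,0,0,0,0,1,0,0,0,0,0,0,1]
}}

```text
t: 19.22
tool_pos: [0.5281, -0.194, 0.1318]
tcp_rot: [0.708, 0.001, -0.707, 0.001]
wrist_force: [0.1, 1.3, 0.0]
grip_width: 0.0004
```

```bash
python3 p.py
python3 - <<'E'
from m import *
t=ctrl.read_camera("top");s=ctrl.read_camera("scene")
meas(t,s)
g=cv2.cvtColor(t,cv2.COLOR_BGR2GRAY).astype(float)
print(g[206,248:262],g[206,315:330],g[188,232:256])
for c in(262,275,290,305,316): print(c,g[196:216,c].astype(int).tolist())
for nm,a in(("top",t),("scene",s)):
    d=cv2.absdiff(a,cv2.imread(f"pics/{nm}0.png")).max(2)
    for k,(x0,y0,x1,y1) in ({"tape":(308,112,340,142),"sq":(210,100,252,165),"scr":(238,258,256,284)} if nm=="top" else {"tape":(284,160,312,198),"sq":(186,198,236,240),"scr":(284,308,308,340)}).items(): print(nm,k,(d[y0:y1,x0:x1]>50).sum())
cv2.imwrite("pics/c8.png",np.vstack([cv2.resize(t[175:225,205:345],(800,290),interpolation=cv2.INTER_CUBIC),cv2.resize(s[140:345,150:420],(800,310))]))
E
```

```text
t 19.22 p [ 0.5281 -0.194   0.1318] F [0.15 1.29 0.04] g 0.0004
[[ 0.001  0.003 -1.   ]
 [-0.001 -1.    -0.003]
 [-1.     0.001 -0.001]]
bar top (255, 201, 117, 25) z38 [520.8  37.2  52.8 327.8  -4.5] z14 [522.1  37.4  54.1 335.6  -4.5] [[371, 225], [255, 213], [257, 202], [324, 202], [371, 208]]
bar scene (272, 212, 123, 50) z38 [504.4  40.1 160.  299.2 -24.7] z14 [525.7  26.9 164.5 307.7 -24.7] [[394, 223], [394, 234], [326, 261], [273, 261], [272, 218], [276, 216], [383, 212]]
top brass 4 [242.5 192.5] [[563.74400302 232.13963833  75.        ]]
scene red 9 [252. 243.] [[548.00177007 232.90786175  66.        ]]
scene brass 6 [249.  236.5] [[561.82755887 233.68337892  75.        ]]
[170. 165. 165. 182. 218. 234. 222. 160. 101.  96. 119. 127. 131. 127.] [128. 126. 122. 128. 135. 133. 121. 126. 177. 230. 238. 239. 237. 236.
 237.] [248. 249. 247. 223. 183. 174. 176. 181. 175. 176. 170. 165. 170. 180.
 178. 178. 177. 180. 170. 142. 153. 218. 243. 248.]
262 [218, 241, 252, 251, 210, 131, 113, 126, 126, 126, 120, 120, 120, 128, 173, 227, 240, 238, 238, 236]
275 [230, 247, 252, 253, 219, 135, 109, 118, 133, 132, 135, 133, 128, 131, 173, 228, 241, 242, 240, 237]
290 [245, 252, 254, 255, 231, 148, 100, 113, 137, 131, 133, 129, 127, 122, 134, 179, 229, 239, 240, 238]
305 [246, 242, 235, 231, 211, 158, 120, 114, 117, 115, 122, 124, 131, 125, 119, 155, 212, 229, 229, 230]
316 [221, 249, 254, 255, 255, 220, 139, 124, 137, 134, 126, 129, 132, 127, 128, 175, 228, 241, 242, 240]
top tape 0
top sq 0
top scr 0
scene tape 0
scene sq 16
scene scr 0
```

View pics/c8.png

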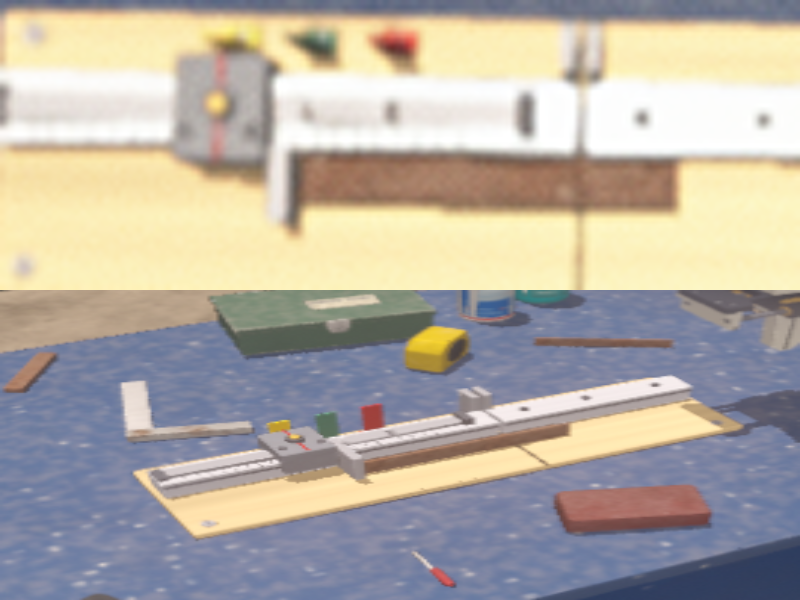

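```bash
python3 -c "
from rig import ctrl
print(ctrl.hand_in())"
```

```text
the job is handed in; nothing more can be done
None
```

The job is handed in at about 19 s of the 58 s allowed. The stop is set at the yellow flag's notch, and the iron lies against the fence with its end on the stop.

I used the closed fingers only, and the arm was clear of everything at hand-in:
1. **Stop:** I pushed it right to the yellow flag, which stands at the leftmost notch (guide y = +103).
2. **Iron:** I pushed it back to the fence, then along it until it butted against the stop, pressed it to the fence again, and gave its end one last gentle push.

Last checks:
- **Stop seat:** both views put its index within about 1 mm of the seat, and it held there when the iron pushed on it with up to about 6.6 N. I never saw the click itself; I judge it seated from the position and from it holding that push.
- **Iron against the stop:** its end sits at the predicted place to within about 1 mm. The last push met resistance at the same point as the first, so no gap had opened.
- **Iron against the fence:** its front edge runs parallel to the fence at pixel accuracy, about 1 mm.
- **Other tools:** the tape measure and scriber showed no image change. The try square showed none from above. The 16 changed pixels in the other view are probably the moved stop at the edge of that crop; I did not check them separately.

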